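# Dab primer on all four sides of a cabinet leg

## Task

Pick up the square aluminium cabinet leg and give each of its four sides a dab of primer from the clamped paint marker, in the order one-hole side, two-hole side, three-hole side, four-hole side: press the scribed circle of the side squarely onto the sprung nib until it is about halfway in, hold it there half a second without crushing the nib, and let the nib spring right out before the next. You may put the leg down upright and take it anew on the way. Finally leave the leg standing upright on the cork mat, and leave everything else where it is.

Things in the scene. Friction and masses are not known exactly. Their poses are not given: they have to be found in the camera images.
- leg: square bare aluminium cabinet leg standing upright, 46 x 46 x 120 mm, 0.2 to 0.4 kg, steel stud (10 mm across, 14 mm tall) in mid-top. Origin: centre of underside, z up. Each side has a row of one, two, three or four small dark holes 16 mm below the top edge, facing the leg's +x, +y, -x, -y (anticlockwise from above); a dark notch in the top face marks the one-hole edge
- stand: grey stand fixed to the table, clamping a white paint marker level. Origin: on the table under the marker's axis; +x runs along the marker away from its nib, so the nib points to the stand's -x, roughly towards the robot. Base plate 12 mm thick, from x = -30 to +90 mm, 100 mm wide. Upright and clamp (to 135 mm high) lie between x = -5 and +45 mm
- axis (a point): point on the marker's axis 110 mm above the stand's origin; axes as the stand's. The marker is clamped farther forward or back each time: its nib's tip stands 76 to 100 mm from this point along -x, to be found by touch or sight. Nib 12 mm across, 26 mm of it free before a neck (18 mm across, 15 mm long); the bottle (38 mm across) begins 53 mm behind the tip
- nib (a joint): how far the marker's sprung nib is pushed in along the marker's axis, in m: 0 = fully out, 0.015 = hard stop. Spring: about 1.4 N to start it, 3.2 N at 5 mm (its valve is then open), 5.6 N at 12 mm. It springs back by itself. Pushed in more than 13 mm it is crushed
- mat: square cork drying mat, 130 x 130 x 4 mm, fixed flat on the table. Origin: centre of its underside
- side1 (a point): middle of the scribed circle on the side of the leg with one hole (20 mm across), 23 mm out from the leg's axis, 45 mm above its underside (axes as the leg's)
- side2 (a point): middle of the scribed circle on the side of the leg with two holes (20 mm across), 23 mm out from the leg's axis, 45 mm above its underside (axes as the leg's)
- side3 (a point): middle of the scribed circle on the side of the leg with three holes (20 mm across), 23 mm out from the leg's axis, 45 mm above its underside (axes as the leg's)
- side4 (a point): middle of the scribed circle on the side of the leg with four holes (20 mm across), 23 mm out from the leg's axis, 45 mm above its underside (axes as the leg's)
- can_a: a spray can standing, 66 mm across, 190 mm tall; a bystander, to be left where it is; origin: middle of its underside
- can_b: another spray can standing, 66 mm across, 190 mm tall; a bystander, to be left where it is; origin: middle of its underside
- tape: a roll of brown tape lying flat, 90 mm across, 24 mm tall; a bystander, to be left where it is; origin: middle of its underside
- foot: a round steel levelling foot, 44 mm across, 40 mm tall (not the square leg); a bystander, to be left where it is; origin: middle of its underside
- driver: a screwdriver lying on the table; a bystander, to be left where it is; origin: middle of its underside (handle-blade axis along x)
- carton: an open cardboard carton, 130 x 100 x 55 mm; a bystander, to be left where it is; origin: middle of its underside
- bits: a yellow and black drill-bit case, 150 x 110 x 43 mm; a bystander, to be left where it is; origin: middle of its underside
- drill: a cordless drill standing on its battery, about 205 mm tall; a bystander, to be left where it is; origin: middle of its underside
Mind the look-alikes: they are no part of the job. What is shaped like the stand but orange or pink is not meant.

How it is judged:
By the outcome, as a careful person would: the job done as asked, in the order asked, and still so for the second after the job is handed in, with the robot touching nothing.
It also fails if it takes over 72 s, if anything falls off the work surface, if the arm or the gripper's body presses on something with over 40 N, if the wrist force passes 120 N, or if a joint passes its speed limit or range.

## Robot

A 6-joint arm with a two-finger parallel gripper is mounted at the origin on the work surface. World frame = base frame: x ahead of the robot, y to its left, z up, the work surface at z = 0. Lengths are in m, angles in rad, forces in N, time in s.
With the tool pointing down it reaches from about 0.35 to 0.85 m from the base axis. Payload 8.1 kg.
Tool frame: the origin (TCP) lies midway between the tips of the shut fingers; the grasp point (between the pads) lies 19 mm behind it (tcp_to_grasp is the distance from the TCP to the grasp point, in m); z points along the fingers, y is the line along which they close (so a half turn about z gives the same grasp; the last joint's range is limited). The gripper opens to 85 mm and grips with 20 to 120 N. Pads are 22 mm wide; open, the fingers measure 114 mm over their backs; the gripper's body (76 mm by 85 mm) begins 54 mm behind the grasp point. The pads swing forward as they close: fully open they stand 13 mm farther back than shut.
Start: joints at [-1.334, 0.13, 1.488, -0, 1.523, -0.085], TCP at [0.19, -0.569, 0.2] pointing down, gripper open.
Joint ranges: [-2.96, 2.96], [-0.89, 2.26], [0.02, 2.5], [-1.34, 4.48], [0, 2.73], [-2.66, 2.66]. Speed limits (rad/s): [2.39, 2.39, 2.79, 3.14, 3.14, 3.14].

## Interface

Orientations are given as a unit quaternion [x, y, z, w].
In Python, from station import read_state, camera, camera_params, job_done, tcp_to_grasp gives the robot as it stands.
- The arm moves only by the tool step_arm, never from a script. Its argument "series" is a list of rows, each a list of 5 numbers: the shift along the tool's x, y, z in mm, then the turn about the tool's z in degrees, then the finger opening in mm, from 0 to 85.4. In form: [[x, y, z, twist, grip], ...]. A call has 1 to 12 rows; each row shifts and turns the commanded pose from where the row before left it, along the tool's axes as they then stand; what a row does not reach is not made up. A row lasts 1/8 s, in which the tool goes at most 62.5 mm and 10.7 degrees, less where a joint would pass 70% of its speed; a pose out of reach is approached as far as the arm can. A call with a gripper value outside its range is refused whole. The fingers move at their own pace and stop on an object; the grip force is fixed at half the most. Time passes only in rows, so rows that do not move let the fingers close. It gives the time, the measured TCP pose, the force, the opening and the grip force at its end, in the units of the state.
- read_state(): the state, without advancing time (a new reading comes with each control period).
- camera(name): name is "scene" or "side" or "wrist"; returns (picture, depth): 480x640x3 uint8, red, green, blue; 480x640 float32, m along the optical axis (not along the pixel's ray), 0 where there is no reading.
- camera_params(name): a dict with "mtx" (3x3 intrinsics, pixels), "extrinsics" (4x4, takes a point from world to camera coordinates). Camera axes: x right, y down, z forward; pixel columns grow to the right and rows downward; lengths in m; the calibration is good to about 2 mm. A picture is of the moment at which its call begins: read the wrist's pose just before it. camera_params takes no time and is no camera call; for the wrist camera it gives the pose at the moment of the call.
- job_done(): hands the job in; it is judged then, once.
The state is a dict: "t": time; "q": joint angles; "joint_vel": joint speeds; "tau": joint torques, N m; "position": TCP position; "ee_rot": TCP orientation; "wrist_force": force on the tool from outside, world axes, zero at the start; "ft_torque": the same for the moment, N m; "opening": finger opening in m; "finger_force": force on a finger pad.
Only numpy, scipy, OpenCV 4.12 (cv2) and the standard library are available. Lean on these libraries where they do the work, as an engineer would, in place of code of your own. Each camera call takes 0.05 s, during which the arm holds its last target. There are 200 camera calls.

## Working session

There is one attempt and no reset: what is moved stays moved. The work goes in short steps, Python scripts to look and compute and a tool call to move; the robot and the scene stay as the last step left them, time stands still between calls to the robot, and variables do not carry over. Pictures are saved under pics/ and viewed, at most 10 in all, crops included, and the job is handed in when it is done.

Besides the shell and the picture viewer there is one more tool, called as name(argument=value, ...) on one line, values as JSON. step_arm: Moves the arm, as the interface text tells. Its arguments: {"type":"object","properties":{"series":{"type":"array","items":{"type":"array","items":{"type":"number"}}}},"required":["series"]}

```bash
ls; mkdir -p pics; python3 - <<'E'
from station import *
import cv2,numpy as np
print(read_state(), tcp_to_grasp)
for n in("scene","side"):
    im,d=camera(n); np.savez(f"{n}.npz",im=im,d=d,**camera_params(n)); cv2.imwrite(f"pics/{n}.png",im[:,:,::-1]); print(camera_params(n))
E
```

```text
pics
{'t': 0.0, 'q': array([-1.33437868e+00,  1.31155677e-01,  1.48928295e+00,  1.03203683e-05,
        1.52298762e+00, -8.54063730e-02]), 'joint_vel': array([ 0.00142183,  0.00147967, -0.0003191 , -0.00023402,  0.00026143,
        0.00063668]), 'tau': array([ 8.20603545e-04, -5.69391382e+01, -5.00548804e+01, -8.32497540e-05,
        1.49643602e-02, -1.38381200e-07]), 'position': array([ 0.18965806, -0.56860002,  0.19854574]), 'ee_rot': array([ 9.87081199e-01,  1.60218185e-01, -6.40182159e-05, -9.14573743e-04]), 'wrist_force': array([ 0.52833886, -0.09335457, -0.45352987]), 'ft_torque': array([-0.02607872,  0.02248028, -0.04711573]), 'finger_force': 0.0, 'opening': 0.08573293496298959} 0.0187
{'mtx': array([[557.05453155,   0.        , 315.77682426],
       [  0.        , 557.05453155, 244.53061434],
       [  0.        ,   0.        ,   1.        ]]), 'extrinsics': array([[-0.0602485 ,  0.99814003, -0.00930565,  0.06490361],
       [ 0.65336119,  0.03238591, -0.75635329, -0.24936605],
       [-0.75464513, -0.0516491 , -0.65409716,  1.96978496],
       [ 0.        ,  0.        ,  0.        ,  1.        ]])}
{'mtx': array([[511.29449506,   0.        , 310.62647309],
       [  0.        , 511.29449506, 242.77430595],
       [  0.        ,   0.        ,   1.        ]]), 'extrinsics': array([[-0.98969434, -0.1423694 , -0.01536479,  0.48736669],
       [-0.07288656,  0.59320388, -0.80174604,  0.13078986],
       [ 0.12325855, -0.79236363, -0.59746733,  1.2905075 ],
       [ 0.        ,  0.        ,  0.        ,  1.        ]])}
```

View pics/scene.png

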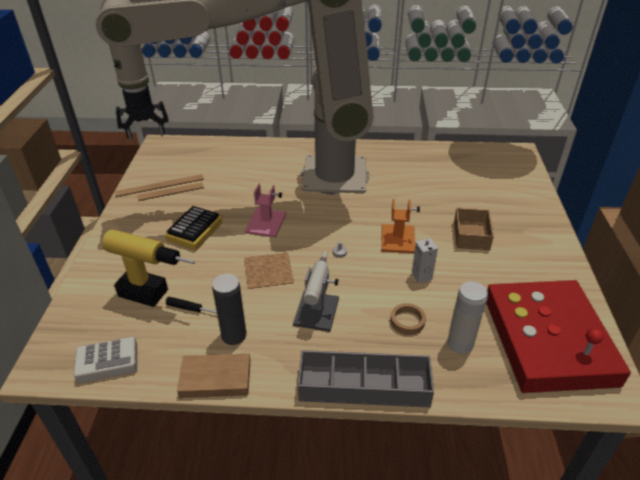

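View pics/side.png

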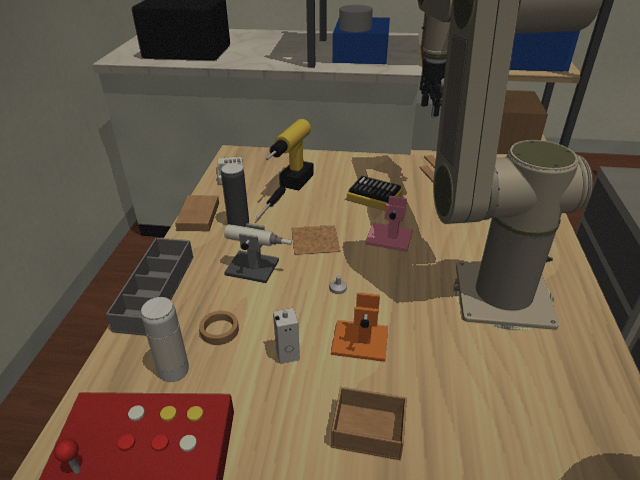

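The scene view shows the square leg at (425,260), the grey stand with the white marker at (317,290), and the mat at (268,270). The side view has the leg at (287,335), the stand at (252,252) and the mat at (316,240).
Possible mistakes for the leg: the round foot (340,250) and the white can (468,318). For the stand: the pink one (266,212) and the orange one (399,228). By description I choose the square leg with holes and the grey stand. Next, one close crop to check.

```bash
cat > h.py <<'E'
import numpy as np,cv2
def load(n):
    z=np.load(f"{n}.npz"); return z["im"],z["d"],z["mtx"],z["extrinsics"]
def ray(K,E,p):
    d=np.linalg.inv(K)@np.array([p[0],p[1],1.]); R=E[:3,:3]; return -R.T@E[:3,3], R.T@d
def onz(K,E,p,z):
    c,d=ray(K,E,p); return c+d*(z-c[2])/d[2]
def proj(K,E,P):
    c=E[:3,:3]@np.asarray(P,float)+E[:3,3]; q=K@c; return q[:2]/q[2]
def tri(l):
    A=np.zeros((3,3));b=np.zeros(3)
    for K,E,p in l:
        c,d=ray(K,E,p); d/=np.linalg.norm(d); M=np.eye(3)-np.outer(d,d); A+=M;b+=M@c
    return np.linalg.solve(A,b)
def cloud(d,K,E,box):
    x0,y0,x1,y1=box; v,u=np.mgrid[y0:y1,x0:x1]; z=d[y0:y1,x0:x1]
    P=np.stack([(u-K[0,2])/K[0,0]*z,(v-K[1,2])/K[1,1]*z,z],-1)
    return (P-E[:3,3])@E[:3,:3], z>0
E
python3 - <<'E'
from h import *
def crop(n,c,w,h,s):
    im=load(n)[0][c[1]:c[1]+h,c[0]:c[0]+w,::-1]; return cv2.resize(im,None,fx=s,fy=s,interpolation=cv2.INTER_CUBIC)
a=np.hstack([crop("scene",(405,230),50,60,5)[:300],crop("scene",(285,245),66,60,5),])
b=np.hstack([crop("side",(262,300),50,70,4)[:280],crop("side",(220,215),80,70,4)])
o=np.zeros((590,800,3),np.uint8); o[:a.shape[0],:a.shape[1]]=a; o[300:300+b.shape[0],:b.shape[1]]=b
cv2.imwrite("pics/crop.png",o)
for n,box in(("scene",(405,230,450,290)),("side",(262,300,312,370))):
    im,d,K,E=load(n); P,ok=cloud(d,K,E,box); m=ok&(P[...,2]>.015)
    Q=P[m]; print(n,Q.min(0),Q.max(0)); t=Q[(Q[:,2]>.112)&(Q[:,2]<.126)]; print(len(t),t.mean(0) if len(t) else 0, np.ptp(t,axis=0) if len(t) else 0)
    if len(t)>4: print(cv2.minAreaRect((t[:,:2]*1000).astype(np.float32)))
E
```

```text
scene [0.32083929 0.22324408 0.01501847] [0.53983406 0.29290364 0.13815045]
221 [0.51257608 0.2624098  0.11979412] [0.06131008 0.05719543 0.01398361]
((508.7344665527344, 263.49774169921875), (49.882713317871094, 49.145687103271484), 25.594890594482422)
side [0.47829658 0.23685133 0.01527476] [0.53541151 0.2959668  0.13662311]
367 [0.50583212 0.26927669 0.11984648] [0.05545229 0.05737514 0.01289656]
((506.81585693359375, 265.1463928222656), (45.982940673828125, 48.78620147705078), 20.66013526916504)
```

View pics/crop.png

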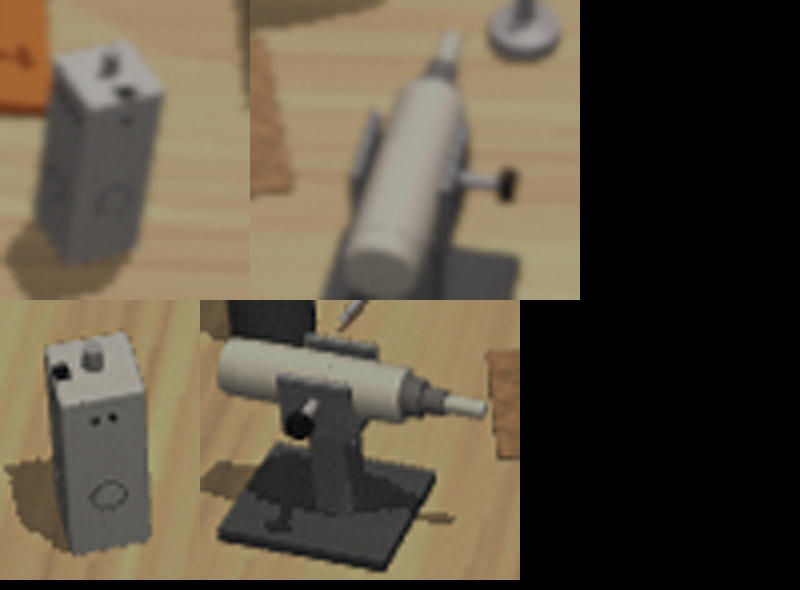

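The crop confirms the leg: square, with the stud, the notch and one-hole face towards the scene camera, and two holes facing the side camera. The marker tip is at about scene (326,252) and side (291,242).

```bash
python3 - <<'E'
from h import *
from station import *
S=load("scene");D=load("side")
def t(a,b): return tri([(S[2],S[3],a),(D[2],D[3],b)])
tip=t((326,252),(291.3,242)); rear=t((312,299),(227,231)); stud=t((426.5,242),(285,314)) 
print(tip,rear,np.degrees(np.arctan2(*(rear-tip)[1::-1])),stud)
print("leg top side cam",)
for n,L,box in(("scene",S,(235,245,305,295)),("side",D,(285,220,345,260))):
    im,d,K,E=L; hsv=cv2.cvtColor(im,cv2.COLOR_RGB2HSV); P,ok=cloud(d,K,E,box)
    x0,y0,x1,y1=box; h=hsv[y0:y1,x0:x1]; m=(ok&(h[...,0]<14)&(h[...,1]>90)).astype(np.uint8)
    m=cv2.morphologyEx(m,cv2.MORPH_OPEN,np.ones((3,3)))
    c=max(cv2.findContours(m,0,1)[0],key=cv2.contourArea)[:,0]+[x0,y0]
    q=np.array([onz(K,E,p,.004)[:2]*1000 for p in c],np.float32); print("mat",n,cv2.minAreaRect(q))
for n,L,box in(("scene",S,(295,252,345,305)),("side",D,(222,215,295,250))):
    im,d,K,E=L;P,ok=cloud(d,K,E,box);m=ok&(P[...,2]>.117)&(P[...,2]<.14)&(im[box[1]:box[3],box[0]:box[2]].min(-1)>110)
    Q=P[m][:,:2]; c=Q.mean(0);w=np.linalg.svd(Q-c)[2][0] if len(Q)<3000 else 0; print(n,len(Q),c,np.degrees(np.arctan2(w[1],w[0])))
s=read_state();w=camera_params("wrist")
from scipy.spatial.transform import Rotation as R
Rt=R.from_quat(s["ee_rot"]).as_matrix();E=w["extrinsics"]
c=-E[:3,:3].T@E[:3,3]; print(Rt.T@(c-s["position"]), Rt.T@E[:3,:3].T, w["mtx"])
E
```

```text
[ 0.54126064 -0.00442004  0.11223847] [ 0.71622979 -0.03041038  0.11312101] -8.44907418689616 [0.50624252 0.26391892 0.12735203]
leg top side camTraceback (most recent call last):
  File "<stdin>", line 12, in <module>
ValueError: max() iterable argument is empty
```

```bash
python3 - <<'E'
from h import *
from station import *
S=load("scene");D=load("side")
for n,L,p in(("scene",S,(268,270)),("side",D,(316,240))):
    im,d,K,E=L; lab=cv2.cvtColor(im,cv2.COLOR_RGB2LAB).astype(int); r=np.median(lab[p[1]-4:p[1]+5,p[0]-4:p[0]+5].reshape(-1,3),0); t=lab[p[1]+40,p[0]]; print(r,t)
    m=(np.abs(lab-r)*[.5,1,1]).sum(-1)<16
    m=cv2.morphologyEx(m.astype(np.uint8),cv2.MORPH_CLOSE,np.ones((3,3)));m=cv2.morphologyEx(m,cv2.MORPH_OPEN,np.ones((5,5)))
    k,lb=cv2.connectedComponents(m); c=cv2.findContours((lb==lb[p[1],p[0]]).astype(np.uint8),0,1)[0][0][:,0]
    q=np.array([onz(K,E,x,.004)[:2]*1000 for x in c.astype(float)],np.float32); print("mat",n,cv2.minAreaRect(q))
s=read_state();w=camera_params("wrist")
from scipy.spatial.transform import Rotation as R
Rt=R.from_quat(s["ee_rot"]).as_matrix();E=w["extrinsics"]
c=-E[:3,:3].T@E[:3,3]; print(Rt.T@(c-s["position"]), (Rt.T@E[:3,:3].T).round(3), w["mtx"])
# foot height etc
print("foot",onz(S[2],S[3],(340,252),0.01),"orange",onz(S[2],S[3],(399,240),0))
E
```

```text
[120. 137. 151.] [163 128 148]
mat scene ((500.2278137207031, -173.2840576171875), (143.2506561279297, 130.6881103515625), 13.274296760559082)
[111. 137. 151.] [160 124 152]
mat side ((504.5816650390625, -173.02084350585938), (131.1426239013672, 136.16754150390625), 12.240240097045898)
[ 0.08021784 -0.00074504 -0.17429924] [[ 0.    -0.95  -0.313]
 [ 1.     0.    -0.   ]
 [ 0.    -0.313  0.95 ]] [[398.05105998   0.         316.55280061]
 [  0.         398.05105998 233.33633646]
 [  0.           0.           1.        ]]
foot [0.4253158  0.03221525 0.01      ] orange [0.35017273 0.20976893 0.        ]
```

step_arm(series=[[0,0,-50,-10.5,85],[0,0,-50,-10.5,85],[0,0,-50,-10.5,85],[0,0,0,-10.5,85],[0,0,0,-10.5,85],[0,0,0,-10.5,85],[0,0,0,-10.5,85],[0,0,0,-10.5,85],[0,0,0,-10.5,85],[0,0,0,-10.5,85],[0,0,0,-10.5,85],[0,0,0,-10.5,85]])

```text
t: 1.6
position: [0.1897, -0.569, 0.3489]
ee_rot: [0.302, 0.953, 0.0, -0.0]
wrist_force: [-1.3, 0.3, 0.4]
opening: 0.085
finger_force: 0.0
```

```bash
cat > mv.py <<'E'
import sys,numpy as np
from station import read_state
from scipy.spatial.transform import Rotation as R
# shift in tool axes (mm) from measured pose to target x y z (m) and twist to alpha(deg)
def info():
    s=read_state(); Rt=R.from_quat(s["ee_rot"]).as_matrix(); a=np.degrees(np.arctan2(Rt[1,0],Rt[0,0])); return s,Rt,a
def plan(x,y,z,a1):
    s,Rt,a=info(); tw=-((a1-a+180)%360-180)
    print("t %.2f alpha %.2f pos %s tilt %s q6 %.1f"%(s["t"],a,s["position"].round(4),Rt[:,2].round(4),np.degrees(s["q"][5])))
    print("shift before twist",((np.array([x,y,z])-s["position"])@Rt*1000).round(1),"twist",round(tw,2), "after-twist shift",end=" ")
    b=np.radians(a1);T=np.array([[np.cos(b),np.sin(b),0],[np.sin(b),-np.cos(b),0],[0,0,-1]]);print(((np.array([x,y,z])-s["position"])@T*1000).round(1))
if __name__=="__main__": plan(*map(float,sys.argv[1:5]))
E
python3 mv.py .56 0 .35 171.5
```

```text
t 1.60 alpha 144.78 pos [ 0.1897 -0.569   0.3489] tilt [-3.0e-04  1.1e-03 -1.0e+00] q6 -131.2
shift before twist [ 2.560e+01  6.784e+02 -5.000e-01] twist -26.72 after-twist shift [-282.1  617.5   -1.1]
```

step_arm(series=[[2,57,0,0,85],[2,57,0,0,85],[2,57,0,0,85],[2,57,0,0,85],[2,57,0,0,85],[2,57,0,0,85],[2,57,0,0,85],[2,57,0,0,85],[2,57,0,0,85],[2,57,0,-9,85],[2,57,0,-9,85],[2,50,0,-8.5,85]])

```text
t: 3.1
position: [0.5424, 0.0083, 0.3487]
ee_rot: [0.076, 0.997, 0.0, -0.001]
wrist_force: [-0.9, -0.3, 0.2]
opening: 0.0849
finger_force: 0.0
```

step_arm(series=[[0,0,0,0,85],[0,0,0,0,85]])

```text
t: 3.35
position: [0.5417, 0.0062, 0.3491]
ee_rot: [0.079, 0.997, -0.0, -0.0]
wrist_force: [-0.2, -0.7, -0.1]
opening: 0.0848
finger_force: 0.0
```

```bash
python3 - <<'E'
from station import *
import cv2,numpy as np
from mv import info
s,Rt,a=info(); print(s["position"],a)
p=camera_params("wrist"); im,d=camera("wrist"); np.savez("w1.npz",im=im,d=d,**p); cv2.imwrite("pics/w1.png",im[:,:,::-1])
E
```

```text
[0.54166828 0.00619282 0.34913927] 170.9174795722752
```

View pics/w1.png

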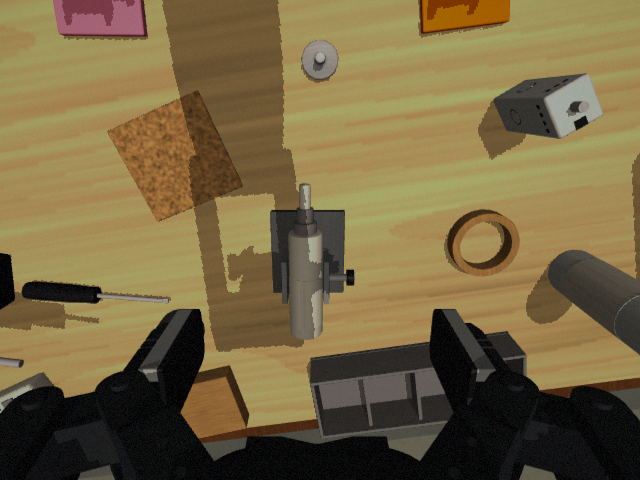

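The wrist view shows the marker nib tip at about (305,184), bottle to (307,338), base plate corners (271,210)-(345,210), mat corners (197,91), (108,130), (160,221), (242,187), and the leg top at (572,105) with its notch at (581,124).

```bash
python3 - <<'E'
from h import *
im,d,K,E=load("w1"); P,ok=cloud(d,K,E,(0,0,640,480)); Z=P[...,2]
# marker: points by height, per row silhouette
m=(Z>.085)&(Z<.135)&ok
rows=[]
for v in range(183,340):
    u=np.where(m[v,280:335])[0]
    if len(u)>3: u=u[np.diff(u,prepend=u[0]-1)<3]; rows.append((v,280+u.min(),280+u.max()))
for r in rows[::6]: 
    a=onz(K,E,(r[1],r[0]),.11);b=onz(K,E,(r[2],r[0]),.11); print(r,((a+b)/2).round(4)[:2],round(np.linalg.norm(a-b)*1e3,1))
# nib top edge
g=im[:,:,:].sum(-1)[176:200,305].tolist(); print(g); print(Z[178:200,305].round(3).tolist())
# leg top
t=((Z>.114)&(Z<.127)&ok)[60:150,480:620].astype(np.uint8); c=max(cv2.findContours(t,0,1)[0],key=cv2.contourArea)[:,0]+[480,60]
q=np.array([onz(K,E,x,.12)[:2]*1000 for x in c.astype(float)],np.float32); print("leg",cv2.minAreaRect(q),"notch",onz(K,E,(581,124),.12))
# mat, base corners
M=[onz(K,E,p,.004) for p in((197,91),(108,130),(160,221),(242,187))]; print("mat",np.mean(M,0),np.degrees(np.arctan2(*(M[1]-M[0])[1::-1])),[np.linalg.norm(M[i]-M[i-1]) for i in range(4)])
B=[onz(K,E,p,.012) for p in((271.5,211),(344.5,210.5))]; print("base",B,np.degrees(np.arctan2(*(B[1]-B[0])[1::-1])))
E
```

```text
(184, np.int64(300), np.int64(309)) [ 0.5409 -0.0058] 9.5
(190, np.int64(299), np.int64(309)) [ 0.5471 -0.0073] 10.6
(196, np.int64(299), np.int64(310)) [ 0.5536 -0.0079] 11.7
(202, np.int64(299), np.int64(310)) [ 0.56  -0.009] 11.7
(208, np.int64(297), np.int64(312)) [ 0.5665 -0.0101] 16.1
(214, np.int64(297), np.int64(312)) [ 0.5731 -0.0112] 16.2
(220, np.int64(296), np.int64(314)) [ 0.5798 -0.0118] 19.5
(226, np.int64(293), np.int64(316)) [ 0.5865 -0.0135] 25.0
(232, np.int64(289), np.int64(321)) [ 0.5933 -0.0141] 35.0
(238, np.int64(288), np.int64(322)) [ 0.6001 -0.0152] 37.4
(244, np.int64(288), np.int64(322)) [ 0.6071 -0.0164] 37.5
(250, np.int64(284), np.int64(327)) [ 0.6141 -0.017 ] 47.7
(256, np.int64(283), np.int64(328)) [ 0.6212 -0.0182] 50.2
(262, np.int64(281), np.int64(328)) [ 0.6281 -0.0205] 52.7
(268, np.int64(281), np.int64(328)) [ 0.6353 -0.0217] 53.0
(274, np.int64(281), np.int64(334)) [ 0.6431 -0.0196] 60.0
(280, np.int64(282), np.int64(334)) [ 0.6506 -0.0203] 59.2
(286, np.int64(282), np.int64(328)) [ 0.6574 -0.0249] 52.7
(292, np.int64(282), np.int64(328)) [ 0.6
[... 460 characters left out ...]
, 400, 300, 277, 392, 500, 509, 497, 492, 491, 497, 499, 491, 493, 483, 485, 487, 487, 465]
[-0.0, -0.001, -0.001, 0.001, 0.001, -0.001, 0.114, 0.115, 0.115, 0.117, 0.117, 0.116, 0.116, 0.116, 0.115, 0.117, 0.114, 0.117, 0.116, 0.116, 0.117, 0.116]
leg ((504.94287109375, 262.1919250488281), (47.00532913208008, 47.9189567565918), 22.16176986694336) notch [0.52297943 0.27213919 0.12      ]
mat [ 0.50318962 -0.16981224  0.004     ] -77.39054277446984 [np.float64(0.12905972015927955), np.float64(0.12593116251346223), np.float64(0.1304786857642286), np.float64(0.12358686091090652)]
base [array([ 0.58856549, -0.06111326,  0.012     ]), array([0.60317198, 0.03478931, 0.012     ])] 81.34009018476627
```

```bash
python3 mv.py .505 .2625 .31 202.2
```

```text
t 3.40 alpha 170.85 pos [0.5417 0.0056 0.3493] tilt [-6.e-04 -4.e-04 -1.e+00] q6 -85.7
shift before twist [ 77.  247.8  39.3] twist -31.35 after-twist shift [-63.1 251.7  39.3]
```

step_arm(series=[[15,50,8,0,85],[15,50,8,0,85],[15,50,8,0,85],[16,50,8,0,85],[16,48,7,0,85],[0,0,0,-10.4,85],[0,0,0,-10.4,85],[0,0,0,-10.5,85],[0,0,0,0,85],[0,0,0,0,85]])

```text
t: 4.65
position: [0.5052, 0.2624, 0.3107]
ee_rot: [-0.19, 0.982, -0.0, 0.0]
wrist_force: [-0.1, 1.0, 0.3]
opening: 0.0847
finger_force: 0.0
```

```bash
python3 - <<'E'
from station import *
from h import *
from mv import info
s,Rt,a=info(); print(s["position"],a)
p=camera_params("wrist"); im,d=camera("wrist"); np.savez("w2.npz",im=im,d=d,**p); cv2.imwrite("pics/w2.png",im[:,:,::-1])
K,E=p["mtx"],p["extrinsics"];P,ok=cloud(d,K,E,(0,0,640,480));Z=P[...,2]
t=((Z>.112)&(Z<.128)&ok).astype(np.uint8); t=cv2.morphologyEx(t,cv2.MORPH_CLOSE,np.ones((9,9)))
for c in cv2.findContours(t,0,1)[0]:
    if cv2.contourArea(c)>800:
        q=np.array([onz(K,E,x,.12)[:2]*1000 for x in c[:,0].astype(float)],np.float32); print(c[:,0].mean(0),cv2.minAreaRect(q))
E
python3 mv.py .505 .2625 .31 202.2
```

```text
[0.50524062 0.26239418 0.31068124] -158.10352465289395
[317.87027027 191.86486486] ((504.4790954589844, 264.5109558105469), (45.692440032958984, 45.61058807373047), 21.92152976989746)
[ 15.95810056 191.63128492] ((604.7205200195312, 9.611764907836914), (136.17176818847656, 44.071048736572266), 7.830589294433594)
t 4.70 alpha -158.04 pos [0.5052 0.2626 0.3107] tilt [ 1.e-04 -0.e+00 -1.e+00] q6 -89.7
shift before twist [ 0.2 -0.   0.7] twist -0.24 after-twist shift [ 0.2 -0.   0.7]
```

View pics/w2.png

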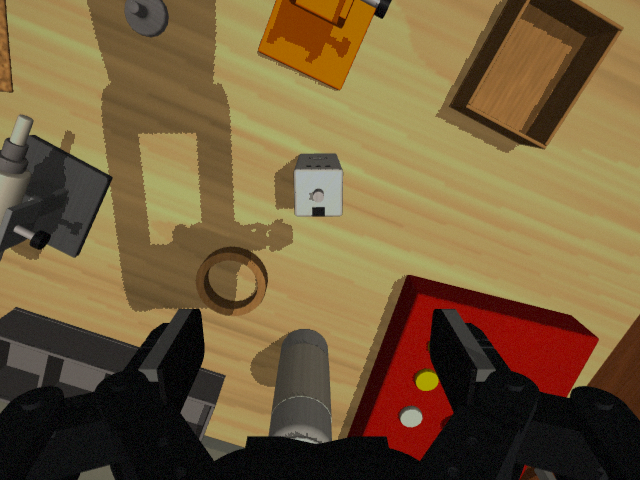

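The view confirms the leg at (318,192), with the notch at the bottom (318,211) towards tool −x and the pads clear on both sides.

step_arm(series=[[0,1.7,45,0,85],[0,0,45,0,85],[0,0,45,0,85],[0,0,45,0,85],[0,0,36,0,85],[0,0,20,0,85],[0,0,0,0,85],[0,0,0,0,30],[0,0,0,0,30],[0,0,0,0,30],[0,0,0,0,30],[0,0,0,0,30]])

```text
t: 6.2
position: [0.506, 0.2654, 0.0769]
ee_rot: [-0.193, 0.981, 0.0, 0.002]
wrist_force: [0.3, -1.8, 5.8]
opening: 0.0446
finger_force: 62.1
```

step_arm(series=[[0,0,0,0,30],[0,0,0,0,30]])

```text
t: 6.45
position: [0.506, 0.2654, 0.0769]
ee_rot: [-0.193, 0.981, 0.0, 0.002]
wrist_force: [1.1, -1.2, 6.2]
opening: 0.0441
finger_force: 62.1
```

```bash
python3 mv.py .46 .0065 .142 171.1; python3 -c "
from station import *;s=read_state();print(s['wrist_force'],s['finger_force'],s['opening'])"
```

```text
t 6.45 alpha -157.77 pos [0.506  0.2654 0.0769] tilt [ 0.0038  0.0013 -1.    ] q6 -89.7
shift before twist [ 140.3 -222.3  -65.6] twist 31.13 after-twist shift [   5.4 -262.9  -65.1]
[ 1.05768262 -1.23055677  6.22969645] 62.14811682701111 0.04406932633191922
```

step_arm(series=[[0,0,-15,0,30],[0,0,-45,0,30],[0,0,-45,0,30],[0,0,-45,0,30],[0,0,0,10.4,30],[0,0,0,10.4,30],[0,0,0,10.3,30],[0,0,0,0,30]])

```text
t: 7.45
position: [0.5041, 0.2649, 0.2252]
ee_rot: [0.077, 0.997, 0.0, 0.0]
wrist_force: [0.1, -0.2, -3.1]
opening: 0.0444
finger_force: 62.0
```

```bash
python3 mv.py .4999 .0001 .142 171.1; python3 -c "
from station import *;s=read_state();print(s['wrist_force'],s['finger_force'],s['opening'])"
```

```text
t 7.45 alpha 171.20 pos [0.5041 0.2649 0.2252] tilt [ 2.e-04  1.e-04 -1.e+00] q6 -58.6
shift before twist [ -36.3 -262.3   83.2] twist 0.1 after-twist shift [ -36.8 -262.3   83.2]
[ 0.05208777 -0.22499665 -3.10228947] 62.01448917388916 0.0444119799719729
```

step_arm(series=[[-6,-44,0,0,30],[-6,-44,0,0,30],[-6,-44,0,0,30],[-6,-44,0,0,30],[-6,-44,20,0,30],[-6.5,-42.3,33,0,30],[0,0,30,0,30],[0,0,0,0,30],[0,0,0,0,30],[0,0,0,0,30]])

```text
t: 8.7
position: [0.5012, 0.0006, 0.1436]
ee_rot: [0.076, 0.997, 0.0, 0.001]
wrist_force: [0.3, -1.3, -2.8]
opening: 0.0446
finger_force: 62.6
```

```bash
cat > look.py <<'E'
import sys
from station import *
from h import *
from mv import *
n=sys.argv[1]
plan(.4999,.0001,.142,float(sys.argv[2])); s=read_state(); print(s["wrist_force"].round(2),s["opening"])
r=[]
for c in("scene","side"):
    im,d=camera(c); np.savez(f"{n}_{c}.npz",im=im,d=d,**camera_params(c)); x,y,w,h=dict(scene=(285,215,80,75),side=(250,190,80,75))[c]
    r.append(cv2.resize(im[y:y+h,x:x+w,::-1],None,fx=5,fy=5,interpolation=cv2.INTER_CUBIC))
cv2.imwrite(f"pics/{n}.png",np.hstack(r))
E
python3 look.py pre1 171.1
```

```text
t 8.70 alpha 171.25 pos [0.5012 0.0006 0.1436] tilt [ 3.e-03 -2.e-04 -1.e+00] q6 -87.1
shift before twist [ 1.2 -0.7  1.6] twist 0.15 after-twist shift [ 1.2 -0.7  1.6]
[ 0.27 -1.31 -2.81] 0.044558502469649174
```

View pics/pre1.png

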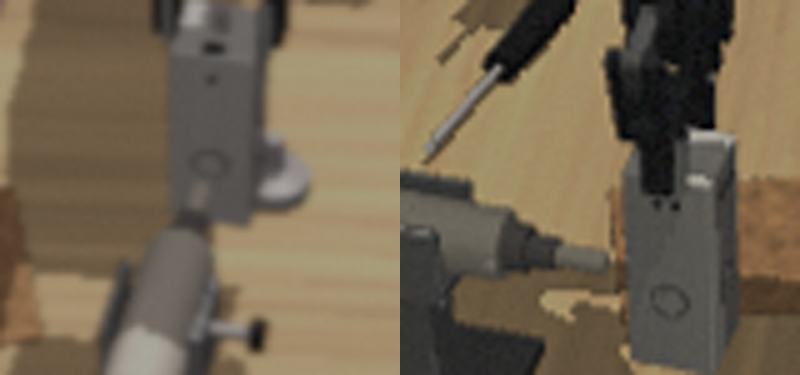

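The picture shows the leg held upright with the one-hole face towards the nib. Circle 1 is at about scene (327,247.6), with the nib tip at (325.5,252). Circle 2 is at about side (303.6,250), with the nib tip at (291,242).

```bash
python3 - <<'E'
from h import *
S=load("pre1_scene");D=load("pre1_side")
T=np.array([.5012,.0006,.1436]);f=np.radians(-8.8);u=np.array([np.cos(f),np.sin(f),0]);v=np.array([-u[1],u[0],0]);z=np.array([0,0,1])
leg=T-.0019*u; leg[2]=.1436-.0769
for nm,P,L,px in(("c1",leg+.023*u+.045*z,S,(327,247.6)),("c2",leg+.023*v+.045*z,D,(303.6,250))):
    print(nm,proj(L[2],L[3],P),px)
print("tip est",proj(S[2],S[3],[.5405,-.0063,.11]),proj(D[2],D[3],[.5405,-.0063,.11]))
# ellipse-free: dark ring centroid; holes; use local threshold
for L,b in((S,(320,240,334,255)),(D,(297,243,311,257))):
    g=L[0][b[1]:b[3],b[0]:b[2]].astype(int).sum(-1); w=np.clip(np.median(g)-15-g,0,None); v_,u_=np.mgrid[b[1]:b[3],b[0]:b[2]]; print((w*u_).sum()/w.sum(),(w*v_).sum()/w.sum())
# depth of nib from side: ridge points
im,d,K,E=D; P,ok=cloud(d,K,E,(275,232,295,252)); Q=P[ok&(P[...,2]>.1)]; print(Q.min(0),Q.max(0),len(Q))
E
```

```text
c1 [326.8179666  247.18169983] (327, 247.6)
c2 [304.42361901 250.27842942] (303.6, 250)
tip est [325.13189911 252.14582441] [291.55495071 242.56347022]
327.1559633027523 246.62996941896026
303.24345847554036 249.44254835039817
[ 0.54213878 -0.01951381  0.10238613] [ 5.84336219e-01 -2.07596147e-04  1.23974269e-01] 98
```

step_arm(series=[[-4,-0.4,0.8,0,30],[-4,-0.4,0.8,0,30],[-4,0,0,0,30],[0,0,0,0,30],[0,0,0,0,30]])

```text
t: 9.43
position: [0.5116, -0.0026, 0.1399]
ee_rot: [0.077, 0.997, 0.0, -0.0]
wrist_force: [0.2, -0.3, -2.6]
opening: 0.0441
finger_force: 62.6
```

step_arm(series=[[-2,0,0,0,30],[0,0,0,0,30]])

```text
t: 9.68
position: [0.5138, -0.0029, 0.14]
ee_rot: [0.077, 0.997, 0.0, 0.0]
wrist_force: [0.7, 0.6, -1.9]
opening: 0.0441
finger_force: 62.6
```

step_arm(series=[[-2,0,0,0,30],[0,0,0,0,30]])

```text
t: 9.93
position: [0.5157, -0.0032, 0.14]
ee_rot: [0.077, 0.997, 0.0, 0.0]
wrist_force: [-1.2, -0.3, -2.1]
opening: 0.0438
finger_force: 62.6
```

step_arm(series=[[-2,0,0,0,30],[0,0,0,0,30]])

```text
t: 10.18
position: [0.5177, -0.0035, 0.14]
ee_rot: [0.077, 0.997, 0.0, 0.0]
wrist_force: [-0.6, 0.1, -2.9]
opening: 0.0443
finger_force: 62.6
```

step_arm(series=[[-2,0,0,0,30],[0,0,0,0,30]])

```text
t: 10.42
position: [0.5194, -0.0037, 0.14]
ee_rot: [0.077, 0.997, 0.0, -0.0]
wrist_force: [-1.8, 0.4, -1.5]
opening: 0.0447
finger_force: 62.7
```

step_arm(series=[[4,0,0,0,30],[0,0,-1.8,0,30],[0,0,0,0,30],[-4,0,0,0,30],[0,0,0,0,30]])

```text
t: 11.05
position: [0.5196, -0.0038, 0.1418]
ee_rot: [0.077, 0.997, 0.0, -0.0]
wrist_force: [-2.3, 0.6, -1.2]
opening: 0.0443
finger_force: 62.7
```

step_arm(series=[[-2,0,0,0,30],[0,0,0,0,30]])

```text
t: 11.3
position: [0.5214, -0.0041, 0.1417]
ee_rot: [0.077, 0.997, 0.0, -0.0]
wrist_force: [-2.1, -0.2, -1.1]
opening: 0.0444
finger_force: 62.8
```

step_arm(series=[[-2,0,0,0,30],[0,0,0,0,30]])

```text
t: 11.55
position: [0.5234, -0.0044, 0.1417]
ee_rot: [0.077, 0.997, 0.0, -0.0]
wrist_force: [-2.9, 0.3, -0.6]
opening: 0.0446
finger_force: 62.8
```

step_arm(series=[[-2,0,0,0,30],[0,0,0,0,30]])

```text
t: 11.8
position: [0.5254, -0.0047, 0.1417]
ee_rot: [0.077, 0.997, 0.0, -0.0]
wrist_force: [-3.7, 1.1, -1.1]
opening: 0.0441
finger_force: 62.8
```

step_arm(series=[[-0.8,0,0,0,30],[0,0,0,0,30],[0,0,0,0,30],[0,0,0,0,30]])

```text
t: 12.3
position: [0.5262, -0.0049, 0.1418]
ee_rot: [0.077, 0.997, 0.0, -0.0]
wrist_force: [-3.4, 0.0, -0.3]
opening: 0.0436
finger_force: 62.8
```

```bash
python3 - <<'E'
from station import *
from h import *
s=read_state();print(s["wrist_force"],s["position"])
im,d=camera("side"); np.savez("p1_side.npz",im=im,d=d,**camera_params("side"))
s=read_state();print(s["wrist_force"],s["position"])
a=load("pre1_side")[0]
o=np.hstack([cv2.resize(x[215:265,255:325,::-1],None,fx=5.5,fy=5.5,interpolation=cv2.INTER_CUBIC) for x in(a,im)]);cv2.imwrite("pics/p1.png",o)
E
```

```text
[-3.42856669e+00  3.26284311e-03 -3.05355064e-01] [ 0.52622509 -0.00485319  0.14175357]
[-3.34472552  0.32594394 -1.53806242] [ 0.52625539 -0.00484616  0.14174408]
```

step_arm(series=[[0,0,0,0,30],[0,0,0,0,30]])

```text
t: 12.6
position: [0.5263, -0.0048, 0.1418]
ee_rot: [0.077, 0.997, -0.0, -0.0]
wrist_force: [-3.3, 1.5, -1.3]
opening: 0.0447
finger_force: 62.8
```

View pics/p1.png

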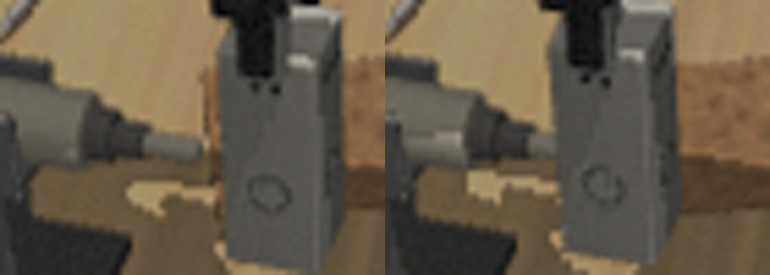

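step_arm(series=[[-1,0,0,0,30],[0,0,0,0,30],[0,0,0,0,30],[0,0,0,0,30],[0,0,0,0,30],[0,0,0,0,30],[0,0,0,0,30]])

```text
t: 13.48
position: [0.5273, -0.005, 0.1418]
ee_rot: [0.077, 0.997, -0.0, -0.0]
wrist_force: [-3.9, 0.9, -0.5]
opening: 0.0441
finger_force: 62.8
```

step_arm(series=[[6,0,0,0,30],[0,0,0,0,30],[0.5,0,0,0,30]])

```text
t: 13.85
position: [0.5208, -0.004, 0.1417]
ee_rot: [0.077, 0.997, 0.0, 0.0]
wrist_force: [-1.5, 0.4, -3.5]
opening: 0.044
finger_force: 62.6
```

step_arm(series=[[2,0,0,0,30],[0,0,0,0,30]])

```text
t: 14.1
position: [0.5191, -0.0037, 0.1419]
ee_rot: [0.077, 0.997, -0.0, 0.0]
wrist_force: [-1.3, 0.4, -2.9]
opening: 0.0443
finger_force: 62.6
```

step_arm(series=[[7,0,0,0,30],[15,0,0,0,30],[8,0,0,0,30],[0,0,0,10,30],[0,0,0,10,30],[0,0,0,10,30],[0,0,0,10,30],[0,0,0,10,30],[0,0,0,10,30],[0,0,0,10,30],[0,0,0,10,30],[0,0,0,10,30]])

```text
t: 15.6
position: [0.4894, 0.0009, 0.1421]
ee_rot: [0.761, 0.648, 0.0, 0.0]
wrist_force: [-0.8, 0.3, -2.5]
opening: 0.0444
finger_force: 62.7
```

step_arm(series=[[0,0,0,0,30],[0,0,0,0,30],[0,0,0,0,30]])

```text
t: 15.98
position: [0.4893, 0.0009, 0.1419]
ee_rot: [0.759, 0.651, 0.0, 0.0]
wrist_force: [-0.7, 0.5, -2.4]
opening: 0.0439
finger_force: 62.7
```

```bash
python3 mv.py .4999 .0001 .142 81.1; python3 -c "
from station import *;s=read_state();print(s['wrist_force'],s['finger_force'],s['opening'])"
```

```text
t 15.97 alpha 81.27 pos [0.4893 0.0009 0.1419] tilt [ 2.e-04 -1.e-04 -1.e+00] q6 2.8
shift before twist [ 0.8 10.6 -0.1] twist 0.17 after-twist shift [ 0.8 10.6 -0.1]
[-0.70606011  0.51963612 -2.41986097] 62.65558362007141 0.04390809147020858
```

step_arm(series=[[-0.9,10,0,0,30],[0,10,0,0,30],[0,4,0,0,30],[0,0,0,0,30],[0,0,0,0,30]])

```text
t: 16.6
position: [0.5126, -0.0036, 0.1416]
ee_rot: [0.76, 0.65, -0.0, -0.0]
wrist_force: [0.0, 0.3, -2.8]
opening: 0.0443
finger_force: 62.7
```

step_arm(series=[[0,2,0,0,30],[0,0,0,0,30]])

```text
t: 16.85
position: [0.5149, -0.0039, 0.1419]
ee_rot: [0.76, 0.65, 0.0, 0.0]
wrist_force: [-0.0, 0.1, -2.5]
opening: 0.0445
finger_force: 62.7
```

step_arm(series=[[0,2,0,0,30],[0,0,0,0,30]])

```text
t: 17.1
position: [0.5169, -0.0043, 0.1419]
ee_rot: [0.76, 0.65, 0.0, 0.0]
wrist_force: [-0.5, -0.4, -1.5]
opening: 0.0442
finger_force: 62.7
```

step_arm(series=[[0,2,0,0,30],[0,0,0,0,30]])

```text
t: 17.35
position: [0.5186, -0.0045, 0.1417]
ee_rot: [0.76, 0.65, -0.0, -0.0]
wrist_force: [-1.1, -0.1, -2.3]
opening: 0.0443
finger_force: 62.7
```

step_arm(series=[[0,2,0,0,30],[0,0,0,0,30]])

```text
t: 17.6
position: [0.5206, -0.0049, 0.1417]
ee_rot: [0.76, 0.65, -0.0, -0.0]
wrist_force: [-1.2, 0.2, -1.5]
opening: 0.0442
finger_force: 62.8
```

step_arm(series=[[0,2,0,0,30],[0,0,0,0,30]])

```text
t: 17.85
position: [0.5226, -0.0052, 0.1417]
ee_rot: [0.76, 0.65, -0.0, -0.0]
wrist_force: [-2.5, 0.3, -0.8]
opening: 0.0439
finger_force: 62.8
```

step_arm(series=[[0,2,0,0,30],[0,0.7,0,0,30],[0,0,0,0,30],[0,0,0,0,30],[0,0,0,0,30]])

```text
t: 18.48
position: [0.5252, -0.0056, 0.1417]
ee_rot: [0.76, 0.65, -0.0, -0.0]
wrist_force: [-3.3, 0.4, -1.9]
opening: 0.0439
finger_force: 62.8
```

step_arm(series=[[0,0,0,0,30],[0,0,0,0,30]])

```text
t: 18.73
position: [0.5253, -0.0056, 0.1417]
ee_rot: [0.76, 0.65, -0.0, -0.0]
wrist_force: [-3.7, 0.2, -1.6]
opening: 0.044
finger_force: 62.8
```

step_arm(series=[[0,0,0,0,30],[0,0,0,0,30]])

```text
t: 18.98
position: [0.5253, -0.0056, 0.1417]
ee_rot: [0.76, 0.65, -0.0, -0.0]
wrist_force: [-3.8, 0.5, -1.6]
opening: 0.0442
finger_force: 62.8
```

step_arm(series=[[0,0.5,0,0,30],[0,0,0,0,30],[0,0,0,0,30],[0,0,0,0,30],[0,0,0,0,30],[0,0,0,0,30],[0,-9,0,0,30],[0,-6,0,0,30],[0,-12,0,0,30],[0,-9,0,0,30],[0,0,0,0,30]])

```text
t: 20.35
position: [0.4898, 0.0, 0.142]
ee_rot: [0.76, 0.65, 0.0, 0.0]
wrist_force: [-1.1, -0.1, -4.0]
opening: 0.0444
finger_force: 62.7
```

step_arm(series=[[0,0,0,10,30],[0,0,0,10,30],[0,0,0,10,30],[0,0,0,10,30],[0,0,0,10,30],[0,0,0,10,30],[0,0,0,10,30],[0,0,0,10,30],[0,0,0,10,30],[0,0,0,0,30],[0,0,0,0,30],[0,0,0,0,30]])

```text
t: 21.85
position: [0.4904, -0.0001, 0.1418]
ee_rot: [0.997, -0.076, 0.0, -0.0]
wrist_force: [-0.7, 0.6, -2.4]
opening: 0.0436
finger_force: 62.7
```

```bash
python3 mv.py .4999 .0001 .142 -8.9; python3 -c "
from station import *;s=read_state();print(s['wrist_force'],s['finger_force'],s['opening'])"
```

```text
t 21.85 alpha -8.73 pos [ 4.904e-01 -1.000e-04  1.418e-01] tilt [ 1.e-04  0.e+00 -1.e+00] q6 92.7
shift before twist [ 9.4 -1.7 -0.2] twist 0.17 after-twist shift [ 9.4 -1.7 -0.2]
[-0.70752569  0.59118331 -2.36089484] 62.66275763511658 0.04364333419120288
```

step_arm(series=[[10,-1.8,0,0,30],[9,0,0,0,30],[3,0,0,0,30],[0,0,0,0,30],[0,0,0,0,30]])

```text
t: 22.48
position: [0.5121, -0.0017, 0.1417]
ee_rot: [0.997, -0.077, -0.0, 0.0]
wrist_force: [0.2, 0.5, -3.0]
opening: 0.0439
finger_force: 62.7
```

step_arm(series=[[2,0,0,0,30],[0,0,0,0,30]])

```text
t: 22.72
position: [0.5144, -0.002, 0.1419]
ee_rot: [0.997, -0.077, 0.0, -0.0]
wrist_force: [0.6, 0.2, -2.5]
opening: 0.0439
finger_force: 62.7
```

step_arm(series=[[2,0,0,0,30],[0,0,0,0,30]])

```text
t: 22.98
position: [0.5164, -0.0024, 0.1419]
ee_rot: [0.997, -0.077, 0.0, 0.0]
wrist_force: [0.5, 0.0, -3.0]
opening: 0.0441
finger_force: 62.7
```

step_arm(series=[[2,0,0,0,30],[0,0,0,0,30]])

```text
t: 23.22
position: [0.5181, -0.0026, 0.1417]
ee_rot: [0.997, -0.077, -0.0, -0.0]
wrist_force: [-2.2, -0.0, -1.3]
opening: 0.0445
finger_force: 62.7
```

step_arm(series=[[2,0,0,0,30],[0,0,0,0,30]])

```text
t: 23.48
position: [0.5201, -0.0029, 0.1417]
ee_rot: [0.997, -0.077, -0.0, -0.0]
wrist_force: [-1.8, 0.7, -0.9]
opening: 0.0444
finger_force: 62.8
```

step_arm(series=[[2,0,0,0,30],[0,0,0,0,30]])

```text
t: 23.72
position: [0.5221, -0.0033, 0.1417]
ee_rot: [0.997, -0.077, -0.0, -0.0]
wrist_force: [-3.3, 1.0, -0.8]
opening: 0.0443
finger_force: 62.8
```

step_arm(series=[[1.6,0,0,0,30],[1,0,0,0,30],[0,0,0,0,30],[0,0,0,0,30],[0,0,0,0,30],[0,0,0,0,30],[0,0,0,0,30],[0,0,0,0,30]])

```text
t: 24.72
position: [0.5247, -0.0037, 0.1418]
ee_rot: [0.997, -0.077, -0.0, -0.0]
wrist_force: [-3.7, 0.9, -0.4]
opening: 0.0439
finger_force: 62.9
```

step_arm(series=[[0,0,0,0,30],[-9,0,0,0,30],[-6,0,0,0,30],[-12,0,0,0,30],[-8,0,0,0,30],[0,0,0,0,30],[0,0,0,0,30]])

```text
t: 25.6
position: [0.4904, 0.0017, 0.142]
ee_rot: [0.997, -0.077, 0.0, 0.0]
wrist_force: [0.5, -0.0, -2.0]
opening: 0.0442
finger_force: 62.7
```

```bash
python3 mv.py .505 -.173 .142 -8.9; python3 -c "
from station import *;s=read_state();print(s['wrist_force'],s['finger_force'],s['opening'])"
```

```text
t 25.60 alpha -8.86 pos [0.4904 0.0017 0.142 ] tilt [ 7.e-04 -1.e-04 -1.e+00] q6 93.1
shift before twist [ 41.3 170.3   0. ] twist 0.04 after-twist shift [ 41.4 170.3   0. ]
[ 0.47903743 -0.02195286 -2.00137688] 62.68678307533264 0.044241307130371346
```

step_arm(series=[[0,40,0,0,30],[0,45,0,0,30],[13,45,0,0,30],[14,30,0,0,30],[12,8.5,0,0,30],[0,0,20,0,30],[0,0,20,0,30],[0,0,15,0,30],[0,0,3,0,30],[0,0,0,0,30],[0,0,0,0,30]])

```text
t: 26.98
position: [0.5035, -0.171, 0.0848]
ee_rot: [0.997, -0.077, 0.001, 0.0]
wrist_force: [0.4, -0.0, -2.3]
opening: 0.0438
finger_force: 62.9
```

step_arm(series=[[0,0,1.5,0,30],[0,0,0,0,30]])

```text
t: 27.22
position: [0.5029, -0.1709, 0.0825]
ee_rot: [0.997, -0.077, 0.0, 0.0]
wrist_force: [0.6, 1.2, -2.8]
opening: 0.044
finger_force: 62.9
```

step_arm(series=[[0,0,1,0,30],[0,0,0,0,30]])

```text
t: 27.48
position: [0.5027, -0.1708, 0.0812]
ee_rot: [0.997, -0.077, -0.0, -0.0]
wrist_force: [-0.1, 0.0, -2.4]
opening: 0.0443
finger_force: 62.9
```

step_arm(series=[[0,0,0.7,0,30],[0,0,0,0,30]])

```text
t: 27.72
position: [0.503, -0.1708, 0.081]
ee_rot: [0.997, -0.077, 0.0, 0.0]
wrist_force: [-1.1, 0.4, 0.9]
opening: 0.0442
finger_force: 63.1
```

step_arm(series=[[0,0,0.7,0,30],[0,0,0,0,30]])

```text
t: 27.98
position: [0.5033, -0.1709, 0.0809]
ee_rot: [0.997, -0.077, 0.001, 0.0]
wrist_force: [-1.9, 1.7, 4.9]
opening: 0.0439
finger_force: 63.8
```

step_arm(series=[[0,0,0,0,85],[0,0,0,0,85],[0,0,0,0,85],[0,0,0,0,85],[0,0,0,0,85],[0,0,-20,0,85],[0,0,-40,0,85],[0,0,-50,0,85],[0,0,0,-10,85],[0,0,0,-10,85],[0,0,0,-10,85],[0,0,0,-10,85]])

```text
t: 29.48
position: [0.5027, -0.1708, 0.1899]
ee_rot: [0.963, 0.271, 0.0, -0.0]
wrist_force: [0.5, -0.8, -0.8]
opening: 0.0846
finger_force: 0.0
```

step_arm(series=[[0,0,0,-10,85],[0,0,0,-10,85],[0,0,0,-10,85],[0,0,0,-10,85],[0,0,0,-10,85],[0,0,0,0,85],[0,0,0,0,85]])

```text
t: 30.35
position: [0.5027, -0.1708, 0.1899]
ee_rot: [0.761, 0.649, 0.0, -0.0]
wrist_force: [-0.6, -0.2, 0.3]
opening: 0.085
finger_force: 0.0
```

```bash
python3 - <<'E'
from station import *
from h import *
from mv import info
s,Rt,a=info(); print(s["position"],a,s["t"])
p=camera_params("wrist"); im,d=camera("wrist"); cv2.imwrite("pics/w3.png",im[:,:,::-1])
K,E=p["mtx"],p["extrinsics"];P,ok=cloud(d,K,E,(0,0,640,480));Z=P[...,2]
t=((Z>.117)&(Z<.131)&ok).astype(np.uint8); t=cv2.morphologyEx(t,cv2.MORPH_CLOSE,np.ones((13,13)))
for c in cv2.findContours(t,0,1)[0]:
    if cv2.contourArea(c)>800:
        q=np.array([onz(K,E,x,.124)[:2]*1000 for x in c[:,0].astype(float)],np.float32); print(c[:,0].mean(0),cv2.minAreaRect(q))
E
```

```text
[ 0.50274579 -0.17076726  0.18988368] 80.91025818380844 30.35
[320.10447761 230.24626866] ((505.12322998046875, -167.956298828125), (45.99159240722656, 45.469078063964844), 80.90513610839844)
```

View pics/w3.png

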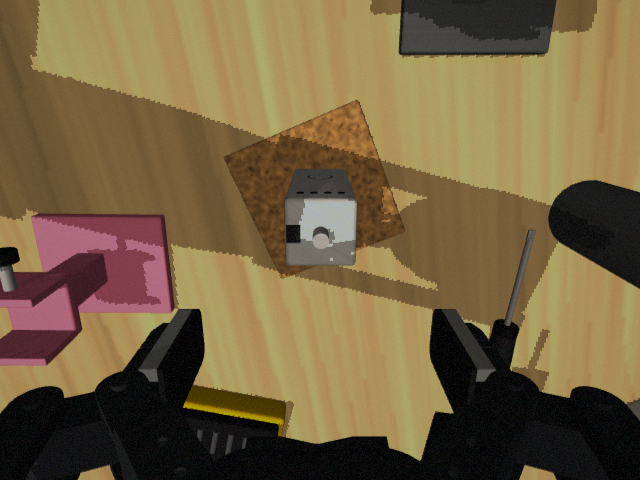

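The leg stands on the mat at (321,230), with the notch to the left and the pads clear on both sides. The driver (515,290) and the pink stand (100,270) are out of the fingers' way.

step_arm(series=[[0,1.2,35,0,85],[0,0,35,0,85],[0,0,25,0,85],[0,0,14.5,0,85],[0,0,0,0,85],[0,0,0,0,30],[0,0,0,0,30],[0,0,0,0,30],[0,0,0,0,30],[0,0,0,0,30],[0,0,0,0,30],[0,0,0,0,30]])

```text
t: 31.9
position: [0.5054, -0.1717, 0.0822]
ee_rot: [0.76, 0.65, 0.001, 0.002]
wrist_force: [0.8, -1.0, 5.6]
opening: 0.0442
finger_force: 62.2
```

```bash
python3 mv.py .4904 .0017 .142 -8.9; python3 -c "
from station import *;s=read_state();print(s['wrist_force'],s['finger_force'],s['opening'])"
```

```text
t 31.90 alpha 81.13 pos [ 0.5054 -0.1717  0.0822] tilt [ 0.0032 -0.0015 -1.    ] q6 -15.4
shift before twist [168.9 -41.3 -60.2] twist 90.03 after-twist shift [ -41.6 -169.   -59.8]
[ 0.80681652 -1.03885813  5.64259523] 62.19486594200134 0.044249680697685354
```

step_arm(series=[[0,0,-13,0,30],[0,0,-25,0,30],[0,0,-25,0,30],[0,0,0,10,30],[0,0,0,10,30],[0,0,0,10,30],[0,0,0,10,30],[0,0,0,10,30],[0,0,0,10,30],[0,0,0,10,30],[0,0,0,10,30],[0,0,0,10,30]])

```text
t: 33.4
position: [0.5035, -0.1707, 0.1435]
ee_rot: [0.997, -0.08, -0.0, -0.0]
wrist_force: [-0.3, 0.7, -2.6]
opening: 0.044
finger_force: 61.7
```

step_arm(series=[[-15,0,0,0,30],[-15,-10,0,0,30],[-10,-40,0,0,30],[0,-45,0,0,30],[0,-45,0,0,30],[0,-29,0,0,30],[0,0,0,0,30],[0,0,0,0,30],[0,0,0,0,30]])

```text
t: 34.52
position: [0.4903, 0.0013, 0.1434]
ee_rot: [0.997, -0.078, -0.0, 0.0]
wrist_force: [-0.7, 0.4, -1.0]
opening: 0.0442
finger_force: 62.1
```

```bash
python3 mv.py .5121 -.0018 .1432 -8.9; python3 -c "
from station import *;s=read_state();print(s['wrist_force'],s['finger_force'],s['opening'])"
```

```text
t 34.52 alpha -8.93 pos [0.4903 0.0013 0.1434] tilt [-3.e-04 -2.e-04 -1.e+00] q6 93.1
shift before twist [22.1 -0.3  0.2] twist -0.03 after-twist shift [22.1 -0.3  0.2]
[-0.73747118  0.37437644 -0.99375482] 62.13423728942871 0.044202090755699
```

step_arm(series=[[10,-0.3,0,0,30],[9,0,0,0,30],[4,0,0,0,30],[0,0,0,0,30],[0,0,0,0,30]])

```text
t: 35.15
position: [0.513, -0.001, 0.1432]
ee_rot: [0.997, -0.077, -0.0, 0.0]
wrist_force: [0.1, -0.7, -1.9]
opening: 0.0443
finger_force: 62.1
```

step_arm(series=[[2,0,0,0,30],[0,0,0,0,30]])

```text
t: 35.4
position: [0.5152, -0.0013, 0.1435]
ee_rot: [0.997, -0.077, 0.0, -0.0]
wrist_force: [-1.0, 0.9, -2.7]
opening: 0.0443
finger_force: 62.1
```

step_arm(series=[[2,0,0,0,30],[0,0,0,0,30]])

```text
t: 35.65
position: [0.5171, -0.0016, 0.1434]
ee_rot: [0.997, -0.077, -0.0, -0.0]
wrist_force: [-0.1, 0.1, -1.5]
opening: 0.044
finger_force: 62.2
```

step_arm(series=[[2,0,0,0,30],[0,0,0,0,30]])

```text
t: 35.9
position: [0.5191, -0.0019, 0.1434]
ee_rot: [0.997, -0.077, -0.0, -0.0]
wrist_force: [-1.6, 0.3, -1.4]
opening: 0.0441
finger_force: 62.2
```

step_arm(series=[[2,0,0,0,30],[0,0,0,0,30]])

```text
t: 36.15
position: [0.5211, -0.0023, 0.1434]
ee_rot: [0.997, -0.077, -0.0, -0.0]
wrist_force: [-2.3, 0.3, -1.3]
opening: 0.0439
finger_force: 62.3
```

step_arm(series=[[2,0,0,0,30],[1.9,0,0,0,30],[0,0,0,0,30],[0,0,0,0,30],[0,0,0,0,30]])

```text
t: 36.78
position: [0.5249, -0.0029, 0.1434]
ee_rot: [0.997, -0.077, -0.0, 0.0]
wrist_force: [-3.4, 0.9, -0.0]
opening: 0.0439
finger_force: 62.4
```

step_arm(series=[[0,0,0,0,30],[0,0,0,0,30],[0,0,0,0,30],[0,0,0,0,30]])

```text
t: 37.28
position: [0.525, -0.0029, 0.1434]
ee_rot: [0.997, -0.077, -0.0, -0.0]
wrist_force: [-3.6, 0.9, 0.1]
opening: 0.044
finger_force: 62.4
```

step_arm(series=[[-9,0,0,0,30],[-6,0,0,0,30],[-12,0,0,0,30],[-8,0,0,0,30],[0,0,0,0,30],[0,0,0,0,30]])

```text
t: 38.02
position: [0.4906, 0.0024, 0.1436]
ee_rot: [0.997, -0.077, 0.0, 0.0]
wrist_force: [-0.4, -0.5, -2.0]
opening: 0.0442
finger_force: 62.2
```

```bash
python3 mv.py .5025 -.171 .1432 -8.9
```

```text
t 38.02 alpha -8.86 pos [0.4906 0.0024 0.1436] tilt [ 7.e-04 -1.e-04 -1.e+00] q6 93.2
shift before twist [ 38.5 169.5   0.4] twist 0.04 after-twist shift [ 38.6 169.5   0.4]
```

step_arm(series=[[0,40,0,0,30],[0,45,0,0,30],[13,45,0,0,30],[14,30,0,0,30],[11.5,9.5,0,0,30],[0,0,20,0,30],[0,0,20,0,30],[0,0,14,0,30],[0,0,5.5,0,30],[0,0,0,0,30],[0,0,0,0,30]])

```text
t: 39.4
position: [0.503, -0.1711, 0.0848]
ee_rot: [0.997, -0.077, 0.001, 0.0]
wrist_force: [0.5, 0.4, -2.9]
opening: 0.0438
finger_force: 62.4
```

step_arm(series=[[0,0,1,0,30],[0,0,0,0,30]])

```text
t: 39.65
position: [0.5025, -0.171, 0.0832]
ee_rot: [0.997, -0.077, 0.0, 0.0]
wrist_force: [-0.4, -0.3, -1.8]
opening: 0.0442
finger_force: 62.4
```

step_arm(series=[[0,0,0.7,0,30],[0,0,0,0,30]])

```text
t: 39.9
position: [0.5023, -0.1709, 0.0821]
ee_rot: [0.997, -0.077, -0.0, -0.0]
wrist_force: [-1.1, 0.2, -2.0]
opening: 0.044
finger_force: 62.4
```

step_arm(series=[[0,0,0.8,0,30],[0,0,0,0,30]])

```text
t: 40.15
position: [0.5028, -0.171, 0.0822]
ee_rot: [0.997, -0.077, 0.0, 0.0]
wrist_force: [-1.0, 0.9, 5.0]
opening: 0.0439
finger_force: 63.2
```

step_arm(series=[[0,0,0.4,0,30],[0,0,0,0,30]])

```text
t: 40.4
position: [0.503, -0.1711, 0.0822]
ee_rot: [0.997, -0.077, 0.001, 0.0]
wrist_force: [-1.8, 2.0, 8.6]
opening: 0.0438
finger_force: 63.5
```

step_arm(series=[[0,0,0,0,85],[0,0,0,0,85],[0,0,0,0,85],[0,0,0,0,85],[0,0,0,0,85],[0,0,-20,0,85],[0,0,-40,0,85],[0,0,-60,0,85],[0,0,-50,0,85],[0,0,0,0,85],[0,0,0,0,85]])

```text
t: 41.78
position: [0.5022, -0.1709, 0.2506]
ee_rot: [0.997, -0.077, -0.0, -0.0]
wrist_force: [0.1, 0.1, -0.9]
opening: 0.0853
finger_force: 0.0
```

```bash
python3 - <<'E'
from station import *
import cv2,numpy as np
a=camera("side")[0];b=camera("wrist")[0]
cv2.imwrite("pics/end.png",cv2.resize(np.hstack([a,b])[:,:,::-1],(800,300),interpolation=cv2.INTER_AREA))
E
```

```text
(no output)
```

View pics/end.png

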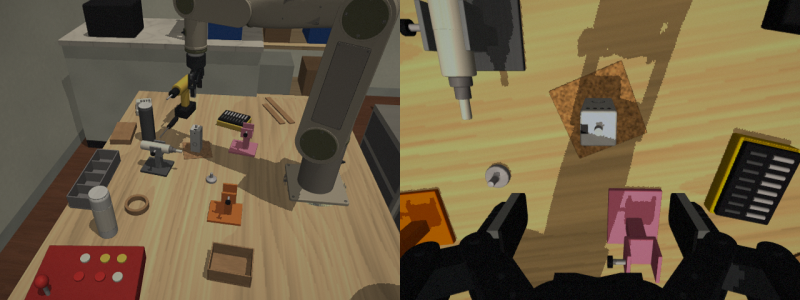

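The leg stands upright on the mat at (599,125), the nib is free and fully out, and everything else is where it was. I'm handing the job in.

```bash
python3 -c "
from station import *;print(job_done())"
```

```text
the job is handed in; nothing more can be done
None
```

I dabbed all four sides in order (one, two, three, four holes), each held for over half a second at an estimated 7 to 9 mm of nib travel judged from force and position, then left the leg upright on the mat and handed the job in at about 42 s.

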